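Slide the opal glass plate out over the end of the bench riser

ROBOT

A 7-joint arm with a two-finger parallel gripper is mounted at the origin on the work surface. World frame = base frame: x ahead of the robot, y to its left, z up, the work surface at z = 0. Lengths are in m, angles in rad, forces in N, time in s.
With the tool pointing down it reaches from about 0.425 to 0.925 m from the base axis. Payload 6.8 kg.
Tool frame: the origin (TCP) lies midway between the tips of the shut fingers; the grasp point (between the pads) lies 19 mm behind it (r.grip_point_offset is the distance from the TCP to the grasp point, in m); z points along the fingers, y is the direction in which the jaws open and shut (so a half turn about z gives the same grasp; the last joint's range is limited). The gripper opens to 85 mm and grips with 20 to 120 N. Pads are 22 mm wide; open, the fingers measure 114 mm over their backs; the gripper's body (76 mm by 85 mm) begins 54 mm behind the grasp point. The pads swing forward as they close: fully open they stand 13 mm farther back than shut.
Start: joints at [-1.368, 0.477, 0.022, 1.555, -0.011, 1.109, -0.083], TCP at [0.206, 0.643, 0.231] pointing down, gripper open.
Joint ranges: [-2.96, 2.96], [-0.34, 2.1], [-1.41, 1.46], [0.24, 2.44], [-1.37, 4.51], [0.17, 1.92], [-2.96, 2.96]. Speed limits (rad/s): [2.39, 2.39, 3.14, 3.14, 3.14, 3.14, 3.14].

INTERFACE

Orientations are given as a rotation vector (axis times angle).
In Python, from bench import r, grab_frame, camera_params gives the robot as it stands.
- The arm moves only by the tool carry_out, never from a script. Its argument "motion" is text: rows parted by semicolons, each of 5 numbers parted by spaces: the closure, from 0 (fully open) to 1 (shut), then the shift along the tool's x, y, z in mm, then the turn about the tool's z in rad. In form: fingers dx dy dz twist; .... A call has exactly 8 rows; each row shifts and turns the commanded pose from where the row before left it, along the tool's axes as they then stand; what a row does not reach is not made up. A row lasts 1/8 s, in which the tool goes at most 62.5 mm and 10.7 degrees, less where a joint would pass 70% of its speed; a pose out of reach is approached as far as the arm can. A call with a gripper value outside its range is refused whole. The fingers move at their own pace and stop on an object; "newtons" is the grip in N (left out, the last holds). Time passes only in rows, so rows that do not move let the fingers close, or fill a call up. It gives the time, the measured TCP pose, the force and the opening at its end, in the units of the state.
- r.get_obs(): the state, without advancing time (a new reading comes with each control period).
- grab_frame(name): name is "scene" or "top"; returns the picture (480x640x3 uint8, red, green, blue); there is no depth.
- camera_params(name): a dict with "fx", "fy", "cx", "cy" (pixels), "eye" and "attitude" of the camera in the world. Camera axes: x right, y down, z forward; pixel columns grow to the right and rows downward; lengths in m; the calibration is good to about 2 mm. A picture is of the moment at which its call begins. camera_params takes no time and is no camera call.
- r.hand_in(): hands the job in, once; it reports no verdict.
The state is a dict: "clock": time; "joints": joint angles; "qvel": joint speeds; "tau": joint torques, N m; "tcp_pos": TCP position; "orientation": TCP orientation; "contact_force": force on the tool from outside, world axes, zero at the start; "moment": the same for the moment, N m; "grip_width": finger opening in m.
Only numpy, scipy, OpenCV 4.12 (cv2) and the standard library are available. Lean on these libraries where they do the work, as an engineer would, in place of code of your own. Each camera call takes 0.05 s, during which the arm holds its last target.

TASK

On the black bench riser lies a thin white glass plate that no gloved hand can get under. With your fingertips push it back against the riser's raised rear lip and slide it along the lip to the left (robot's left) until about 4 cm of it sticks out past the riser's left end, lying flat and square against the lip, ready to be taken by its edge. Do not pick the plate up or tip it off, and leave everything else where it is.

Things in the scene. Friction and masses are not known exactly. Their poses are not given: they have to be found in the camera images.
- plate_center (a point): Centre of the plate to be slid, half-way up. Loose opal glass, white on top, pale green edges, 100 x 160 x 6 mm, about 0.24 kg. Its y axis runs along the 160 mm length (towards the end that is to stick out), x across its width (towards the lip), z up. It starts flat on the riser, up to 13 degrees crooked, clear of the lip, its leading end about 25 to 120 mm short of the riser's left end.
- plate: The same plate; origin at the centre of its underside, same axes.
- riser: Fixed black resin board 200 mm deep, 520 mm long, 12 mm thick, flat top 90 mm above the bench, on steel legs set in from its ends. A steel lip 12 mm thick along its whole rear side (away from the robot) stands 16 mm above the top; front and ends have none. Origin: on the bench under the board's centre; y along the length to the left end, x from front to lip, z up. It does not give.
- ledge_end (a point): Corner where the riser's top surface, the lip's inner (robot-side) face and the left end face meet. Axes as the riser's: y points out past the left end, x towards the lip. Board's front edge at x = -188 mm, right end at y = -520 mm. With its long side against the lip the plate's centre is at x = -50 mm; it sticks out by (y of its centre + 80 mm).
- dish: Bystander on the riser's right part: closed petri dish, 90 mm across, 15 mm high. Origin: centre of underside.
- amber: Bystander near the riser's right end: small amber bottle with black cap, 40 mm across, 70 mm high. Origin: centre of underside.
- jar: Bystander on the bench to the left: open white wide-mouth plastic jar, 120 mm across, 190 mm high. Origin: centre of underside.
- jar_lid: Bystander on the bench to the left or right of the robot: the jar's yellow screw lid, lying upside down, 118 mm across, 28 mm high. Origin: centre of underside.
- tube_rack: Bystander on the bench to the left or right of the robot: blue tube rack with red-capped tubes, 75 x 190 mm, 102 mm high. Origin: centre of underside.
- scoop: Bystander on the bench in front of the riser: steel lab spoon, 170 mm long, lying along its x axis, under 30 mm high. Origin: near its middle, on the bench.
Not all that is in view belongs to the job. Of the things that look like the plate, the largest one is meant.

How it is judged:
At the end, for the whole second after the job is handed in: The plate lies at rest flat on the riser, its long side against the rear lip (centre within 6 mm of full contact, square within 0.06 rad), and sticks out 28 to 52 mm past the riser's left end (y of plate_center in the frame of ledge_end between -0.052 and -0.028 m and x of plate_center in the frame of ledge_end above -0.056 m and angle between the y axis of plate_center and the y axis of ledge_end, either way round below 0.06 rad and z of plate_center in the frame of ledge_end between 0.001 and 0.005 m and angle between plate_center's own z axis and vertical below 0.03 rad and linear speed of plate below 0.005 m/s); the robot touches nothing.
It fails at once if the plate is lifted off the riser (z of plate_center in the frame of ledge_end above 0.011 m).
It fails at once if the plate is tipped or falls off the riser (angle between plate_center's own z axis and vertical above 0.12 rad or z of plate_center in the frame of ledge_end below -0.006 m).
It fails at once if a bystander is moved by more than 20 mm or tipped (distance of any of dish, amber, jar, jar_lid, tube_rack, scoop from where it was at the start of the episode above 0.02 m or angle between any of dish, amber, jar, jar_lid, tube_rack's own z axis and vertical above 0.3 rad).
It also fails if it takes over 56 s, if anything falls off the work surface, if the arm or the gripper's body presses on something with over 40 N, if the wrist force passes 120 N, or if a joint passes its speed limit or range.

## Working session

There is one attempt and no reset: what is moved stays moved. The work goes in short steps, Python scripts to look and compute and a tool call to move; the robot and the scene stay as the last step left them, time stands still between calls to the robot, and variables do not carry over. Pictures are saved under pics/ and viewed, and the job is handed in when it is done.

Besides the shell and the picture viewer there is one more tool, called after "Emit:" by a JSON object that holds its "name" and its "arguments", one argument or row to a line. carry_out: Moves the arm, as the interface text tells. Its arguments: {"type":"object","properties":{"motion":{"type":"string"},"newtons":{"type":"number"}},"required":["motion"]}

```bash
ls; mkdir -p pics; python3 - <<'E'
from bench import r, grab_frame, camera_params
import cv2
for n in ["scene","top"]:
    p=camera_params(n); print(n,p)
    im=grab_frame(n); cv2.imwrite(f"pics/{n}0.png",im[:,:,::-1])
o=r.get_obs(); print(o)
E
```

```text
pics
scene {'fx': 453.98370136789003, 'fy': 453.98370136789003, 'cx': 324.20548926158114, 'cy': 237.50087997482106, 'eye': array([ 0.8416908 , -0.40261926,  1.01540102]), 'attitude': array([-2.48944539, -0.81120632,  0.22562091])}
top {'fx': 543.2341854022307, 'fy': 543.2341854022307, 'cx': 321.8676975948463, 'cy': 241.79468990262123, 'eye': array([0.38623033, 0.07328798, 1.60444103]), 'attitude': array([-2.15174626,  2.19880888, -0.12663292])}
{'clock': 0.1, 'joints': array([-1.36812313,  0.47773709,  0.02236997,  1.55635518, -0.01149726,
        1.10929684, -0.08307663]), 'qvel': array([-0.00042381, -0.00087408, -0.0025444 , -0.00124237, -0.00067162,
       -0.00049159, -0.00094209]), 'tau': array([ 5.06706652e-03, -5.97758245e+01,  1.61395211e+00, -2.81952918e+01,
        1.27720454e-02,  5.00309252e-03,  3.10740425e-06]), 'tcp_pos': array([0.20627547, 0.64214668, 0.23040919]), 'orientation': array([-4.86148738e-01, -3.10362540e+00,  2.61280287e-03]), 'contact_force': array([ 0.29243382, -0.47310389, -0.49863599]), 'moment': array([ 0.01818688,  0.0370271 , -0.04286804]), 'grip_width': 0.08534923230712142}
```

View pics/scene0.png

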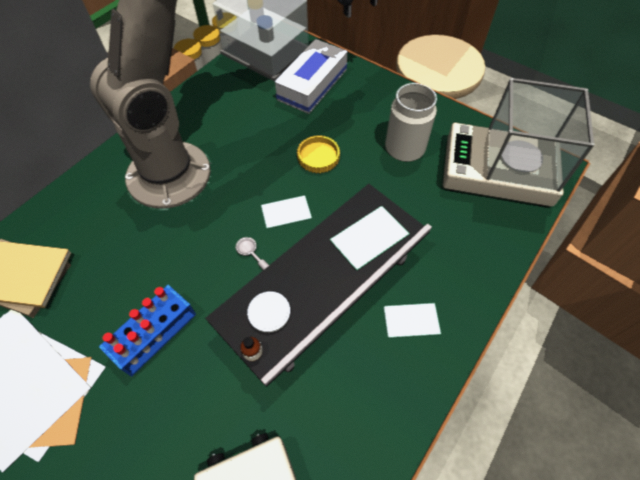

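View pics/top0.png

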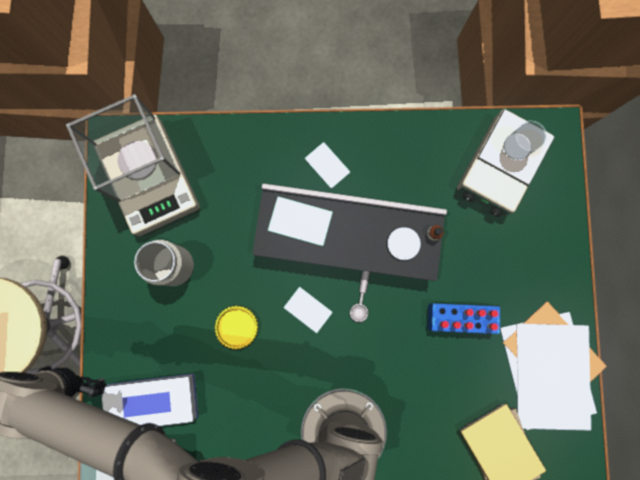

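Candidates for the plate in the top picture are the white sheet on the riser (300,221), cards on the bench (327,165) and (308,310), the paper at (553,375) and the dish (404,243). Only the one at (300,221) lies on the black riser and is large. I'll check it in a crop.

```bash
python3 - <<'E'
import cv2
im=cv2.imread("pics/top0.png")[175:290,245:455]
cv2.imwrite("pics/crop_top0.png",cv2.resize(im,None,fx=3.8,fy=3.8,interpolation=cv2.INTER_CUBIC))
im=cv2.imread("pics/scene0.png")[175:300,310:450]
cv2.imwrite("pics/crop_scene0.png",cv2.resize(im,None,fx=4.5,fy=4.5,interpolation=cv2.INTER_CUBIC))
E
```

```text
(no output)
```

View pics/crop_top0.png

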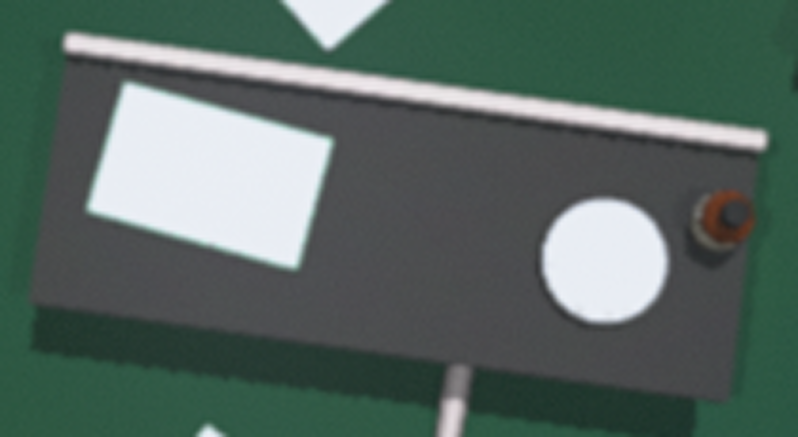

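View pics/crop_scene0.png

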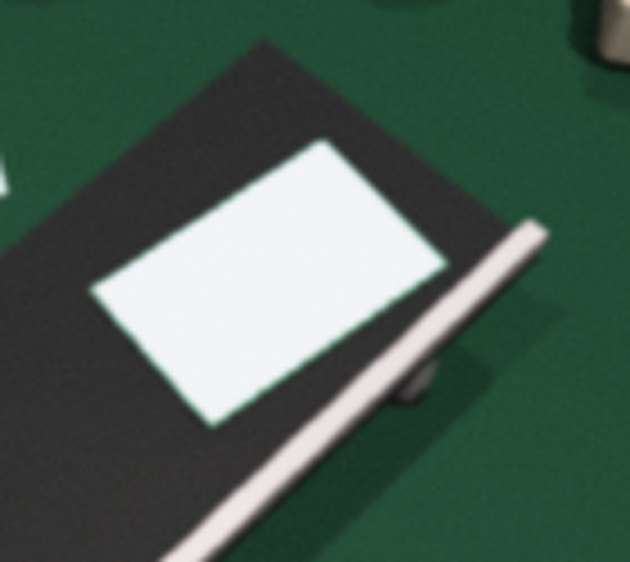

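The top crop shows the plate with corners at crop (124,82), (333,138), (298,270), (86,211). The riser's front corners are at (33,303) and (728,401), and the lip ends at (65,33) and (768,130). I'll compute world positions from both cameras.

```bash
cat > h.py <<'E'
import numpy as np, cv2
from scipy.spatial.transform import Rotation as R
from bench import r, grab_frame, camera_params
def back(name,uv,z):
    p=camera_params(name); uv=np.atleast_2d(uv).astype(float)
    d=np.c_[(uv[:,0]-p['cx'])/p['fx'],(uv[:,1]-p['cy'])/p['fy'],np.ones(len(uv))]
    d=R.from_rotvec(p['attitude']).apply(d); e=np.array(p['eye'])
    return e+d*((z-e[2])/d[:,2])[:,None]
def proj(name,X):
    p=camera_params(name); X=np.atleast_2d(X)
    c=R.from_rotvec(p['attitude']).inv().apply(X-p['eye'])
    return np.c_[p['fx']*c[:,0]/c[:,2]+p['cx'],p['fy']*c[:,1]/c[:,2]+p['cy']]
def uncrop(uv,x0,y0,s): 
    uv=np.array(uv,float); return (uv+.5)/s-.5+np.array([x0,y0])
E
python3 - <<'E'
from h import *
np.set_printoptions(precision=4,suppress=True)
T=lambda a:uncrop(a,245,175,3.8); S=lambda a:uncrop(a,310,175,4.5)
pt=back("top",T([(124,82),(333,138),(298,270),(86,211)]),.096)
ps=back("scene",S([(447,265),(212,427),(90,290),(322,140)]),.096)
for n,p in (("top",pt),("scene",ps)):
    print(n,p[:,:2].round(4).tolist(),"c",p.mean(0)[:2],"sides",[round(np.linalg.norm(p[i]-p[(i+1)%4]),4) for i in range(4)])
    d=(p[0]-p[1]+p[3]-p[2]); print("ang",np.degrees(np.arctan2(-d[0],d[1])), np.degrees(np.arctan2(d[1],d[0])))
f=back("top",T([(33,303),(728,401)]),.09); l=back("top",T([(65,33),(768,130)]),.106)
fs=back("scene",S([(265,40)]),.09); ls=back("scene",[[431,227],[267,381]],.106)
print("front",f,fs,"lip rear top",l,ls)
print(np.linalg.norm(f[0]-f[1]),np.linalg.norm(l[0]-l[1]))
for p in (f,l):
    d=p[0]-p[1]; print(np.degrees(np.arctan2(d[1],d[0])))
print(np.linalg.norm((f-l)[:,:2],axis=1))
E
```

```text
top [[0.6725, 0.1731], [0.6274, 0.0194], [0.53, 0.0474], [0.5768, 0.2023]] c [0.6017 0.1105] sides [np.float64(0.1602), np.float64(0.1014), np.float64(0.1618), np.float64(0.1)]
ang -16.5814704976576 73.41852950234241
scene [[0.6719, 0.1709], [0.6252, 0.0185], [0.5286, 0.0475], [0.5755, 0.2]] c [0.6003 0.1092] sides [np.float64(0.1594), np.float64(0.1009), np.float64(0.1596), np.float64(0.1008)]
ang -17.04440109579858 72.95559890420142
front [[ 0.5103  0.2425  0.09  ]
 [ 0.4273 -0.2662  0.09  ]] [[0.5103 0.2435 0.09  ]] lip rear top [[ 0.708   0.2153  0.106 ]
 [ 0.6253 -0.3009  0.106 ]] [[ 0.7067  0.2111  0.106 ]
 [ 0.6223 -0.2933  0.106 ]]
0.5154373848865126 0.5227907210032688
80.73322121202925
80.89366212131762
[0.1996 0.201 ]
```

```bash
cat >> h.py <<'E'
# ledge frame set after fit
E
python3 - <<'E'
from h import *
from scipy.optimize import least_squares
np.set_printoptions(precision=4,suppress=True)
T=lambda a:uncrop(a,245,175,3.8); S=lambda a:uncrop(a,310,175,4.5)
# known points in ledge frame (x,y,z rel. top): 
L=np.array([[-.188,0,0],[-.188,-.52,0],[.012,0,.016],[.012,-.52,.016]])
ut=T([(33,303),(728,401),(65,33),(768,130)])
us=S([(265,40)])
def w(q,P):
    c,s=np.cos(q[2]),np.sin(q[2])   # ex=(c,s)
    return np.c_[q[0]+c*P[:,0]-s*P[:,1],q[1]+s*P[:,0]+c*P[:,1],.09+P[:,2]]
f=lambda q:np.r_[(proj("top",w(q,L))-ut).ravel(),(proj("scene",w(q,L[:1]))-us).ravel()]
s=least_squares(f,[.69,.21,-.16],loss='soft_l1'); q=s.x; print("ledge",q,np.degrees(q[2]),"res px",f(q))
c,sn=np.cos(q[2]),np.sin(q[2]); A=np.array([[c,-sn],[sn,c]])
inv=lambda p:(np.atleast_2d(p)[:,:2]-q[:2])@A
pt=back("top",T([(124,82),(333,138),(298,270),(86,211)]),.096)
ps=back("scene",S([(447,265),(212,427),(90,290),(322,140)]),.096)
print("plate in ledge",inv(pt),inv(ps))
print("dish",inv(back("top",T([(605,260)]),.105)),"amber",inv(back("top",T([(737,214)]),.16)))
print("jar",back("top",[[163,262]],.19),"lid",back("top",[[237,327]],.028),"rack",back("top",[[465,319]],.1))
np.save("ledge.npy",q)
E
```

```text
ledge [ 0.6958  0.215  -0.1593] -9.129152468232444 res px [-0.8421  0.0528  0.8347 -0.1622  0.7817  0.1113 -0.2139  0.0475  0.2757
 -0.3667]
plate in ledge [[-0.0164 -0.0452]
 [-0.0365 -0.2041]
 [-0.1372 -0.1918]
 [-0.1155 -0.0314]] [[-0.0166 -0.0474]
 [-0.0385 -0.2053]
 [-0.1385 -0.192 ]
 [-0.1165 -0.0339]]
dish [[-0.0998 -0.4132]] amber [[-0.0612 -0.4937]]
jar [[0.4872 0.4658 0.19  ]] lid [[0.3077 0.2981 0.028 ]] rack [[ 0.3186 -0.3387  0.1   ]]
```

The riser and plate agree between both cameras: side lengths are right and the centres match to 2 mm. In the ledge frame the plate centre is at about (-77, -118) mm, crooked by about -7.6°. I'm moving above the spot in front of the plate with the fingers open and the tool y axis along the lip.

Emit:
{"name": "carry_out", "arguments": {
  "motion": "0 0 0 0 -0.15; 0 -28 -33 0 0; 0 -28 -33 0 0; 0 -28 -33 0 0; 0 -28 -33 0 0; 0 -28 -33 0 0; 0 -28 -33 0 0; 0 -28 -33 0 0"
}}

```text
clock: 1.1
tcp_pos: [0.3634, 0.3817, 0.2311]
orientation: [-0.252, -3.131, 0.001]
contact_force: [0.7, 0.6, 0.1]
grip_width: 0.0851
```

Emit:
{"name": "carry_out", "arguments": {
  "motion": "0 -28 -33 0 0; 0 -28 -33 0 0; 0 -28 -33 0 0; 0 -28 -33 0 0; 0 -28 -33 0 0; 0 -28 -33 0 0; 0 -20 -30 0 0; 0 0 0 0 0"
}}

```text
clock: 2.1
tcp_pos: [0.5128, 0.1247, 0.2311]
orientation: [0.261, 3.131, -0.002]
contact_force: [-0.3, -0.1, -0.3]
grip_width: 0.0856
```

```bash
cat >> h.py <<'E'
q=np.load("ledge.npy"); _c,_s=np.cos(q[2]),np.sin(q[2]); A=np.array([[_c,-_s],[_s,_c]])
inv=lambda p:(np.atleast_2d(p)[:,:2]-q[:2])@A
def state():
    o=r.get_obs(); M=R.from_rotvec(o['orientation']).as_matrix()
    print("t",round(o['clock'],2),"TCP ledge mm",(inv(o['tcp_pos'])[0]*1000).round(1),"z",round(o['tcp_pos'][2]*1000,1),
     "yaw err deg (tool y vs ledge y)",round(np.degrees(np.arctan2(M[1,1],M[0,1])-q[2])-90,2),"tilt",round(np.degrees(np.arccos(-M[2,2])),2),
     "F ledge",(o['contact_force'][:2]@A).round(1),o['contact_force'][2].round(1),"w",round(o['grip_width']*1000,1),"q",o['joints'].round(2))
E
python3 -c "from h import *; state()"
```

```text
t 2.1 TCP ledge mm [-166.4 -118.3] z 231.1 yaw err deg (tool y vs ledge y) -0.41 tilt 0.08 F ledge [-0.2 -0.1] -0.3 w 85.6 q [-0.58  0.24  0.26  1.92 -0.07  0.99  1.12]
```

Emit:
{"name": "carry_out", "arguments": {
  "motion": "0 0 0 30 -0.007; 0 0 0 30 0; 0 0 0 30 0; 0 0 0 30 0; 0 0 0 20 0; 0 0 0 8 0; 0 0 0 0 0; 0 0 0 0 0"
}}

```text
clock: 3.1
tcp_pos: [0.5125, 0.1285, 0.0841]
orientation: [0.241, 3.131, 0.001]
contact_force: [-0.5, 0.1, 0.3]
grip_width: 0.0853
```

```bash
python3 - <<'E'
from h import *
state()
im=grab_frame("scene")[160:320,290:450][:,:,::-1]
cv2.imwrite("pics/s1.png",cv2.resize(im,None,fx=3.7,fy=3.7,interpolation=cv2.INTER_CUBIC))
E
```

```text
t 3.1 TCP ledge mm [-167.3 -114.5] z 84.1 yaw err deg (tool y vs ledge y) 0.33 tilt 0.08 F ledge [-0.5 -0. ] 0.3 w 85.3 q [-0.53  0.44  0.21  2.04 -0.14  0.67  1.19]
```

View pics/s1.png

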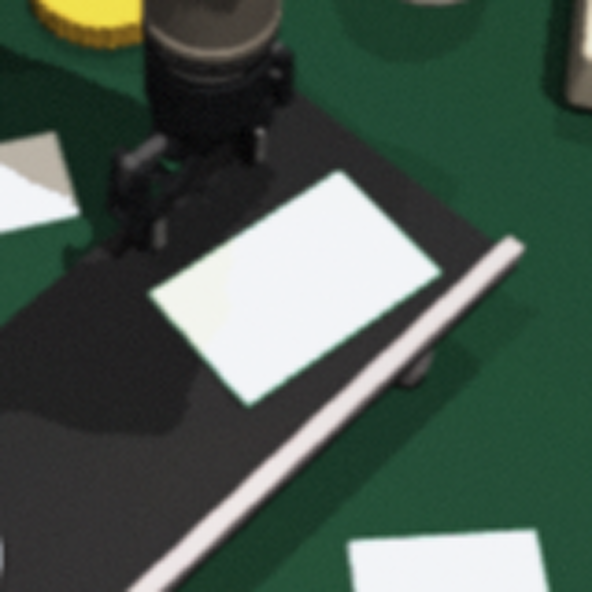

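The picture shows both fingers in front of the plate with a clear gap; the right fingertip is at crop (160,245) and the plate corner at (150,293). I'm lowering carefully to just above the board.

Emit:
{"name": "carry_out", "arguments": {
  "motion": "0 0 -2 1 0; 0 0 -2 1 0; 0 0 0 1 0; 0 0 0 1 0; 0 0 0 0.5 0; 0 0 0 0 0; 0 0 0 0 0; 0 0 0 0 0"
}}

```text
clock: 4.15
tcp_pos: [0.5114, 0.1242, 0.0788]
orientation: [-0.241, -3.132, -0.0]
contact_force: [0.0, -0.1, -0.4]
grip_width: 0.0856
```

```bash
python3 -c "from h import *; state()"
```

```text
t 4.15 TCP ledge mm [-167.7 -119. ] z 78.8 yaw err deg (tool y vs ledge y) 0.32 tilt 0.0 F ledge [ 0.1 -0.1] -0.4 w 85.6 q [-0.53  0.45  0.21  2.05 -0.15  0.66  1.2 ]
```

Emit:
{"name": "carry_out", "arguments": {
  "motion": "0 -6 0 0 0; 0 -6 0 0 0; 0 -6 0 0 0; 0 -6 0 0 0; 0 -6 0 0 0; 0 -6 0 0 0; 0 -6 0 0 0; 0 0 0 0 0"
}}

```text
clock: 5.15
tcp_pos: [0.5537, 0.1177, 0.0789]
orientation: [0.242, 3.131, 0.0]
contact_force: [-0.1, 0.1, -0.3]
grip_width: 0.0854
```

```bash
python3 - <<'E'
from h import *
state()
im=grab_frame("scene")[160:320,290:450][:,:,::-1]
cv2.imwrite("pics/s2.png",cv2.resize(im,None,fx=3.7,fy=3.7,interpolation=cv2.INTER_CUBIC))
E
```

```text
t 5.15 TCP ledge mm [-124.9 -118.7] z 78.9 yaw err deg (tool y vs ledge y) 0.3 tilt 0.06 F ledge [-0.1  0. ] -0.3 w 85.4 q [-0.48  0.5   0.21  1.96 -0.16  0.7   1.24]
```

View pics/s2.png

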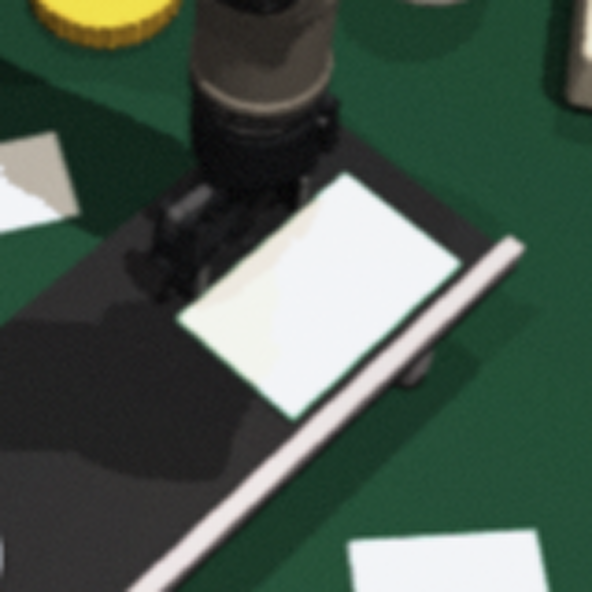

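The plate has been squared and moved back; its corners are at crop (345,173), (460,264), (294,420), (178,320). I'll continue slowly to the lip.

Emit:
{"name": "carry_out", "arguments": {
  "motion": "0 -2 0 0 0; 0 -2 0 0 0; 0 -2 0 0 0; 0 -2 0 0 0; 0 -2 0 0 0; 0 -2 0 0 0; 0 -1 0 0 0; 0 0 0 0 0"
}}

```text
clock: 6.2
tcp_pos: [0.5651, 0.1159, 0.0787]
orientation: [-0.241, -3.131, -0.0]
contact_force: [-3.8, 0.6, 2.4]
grip_width: 0.0852
```

```bash
python3 - <<'E'
from h import *
state()
im=grab_frame("scene")[160:320,290:450][:,:,::-1]
cv2.imwrite("pics/s3.png",cv2.resize(im,None,fx=3.7,fy=3.7,interpolation=cv2.INTER_CUBIC))
E
```

```text
t 6.2 TCP ledge mm [-113.3 -118.7] z 78.7 yaw err deg (tool y vs ledge y) 0.32 tilt 0.07 F ledge [-3.9  0. ] 2.4 w 85.2 q [-0.47  0.51  0.21  1.93 -0.16  0.72  1.25]
```

View pics/s3.png

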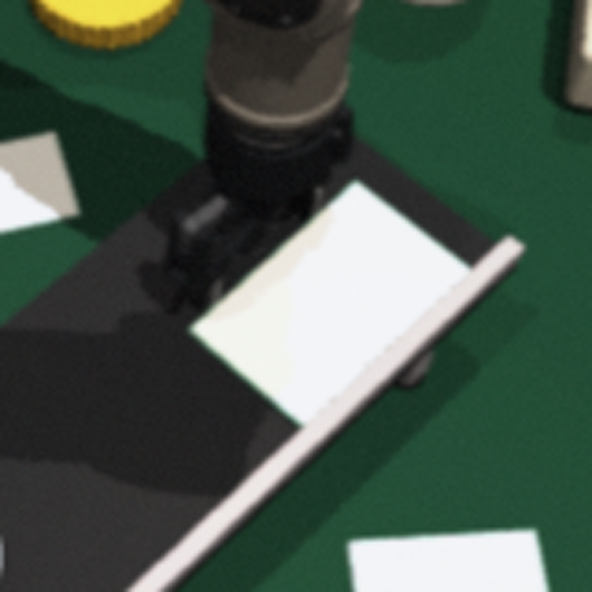

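The 3.9 N reaction shows the plate is against the lip. Next I back off, rise, shut the fingers, move behind the right end and turn a quarter turn.

Emit:
{"name": "carry_out", "arguments": {
  "motion": "0 8 0 0 0; 0 8 0 0 0; 0 0 0 -25 0; 0 0 0 -25 0; 1 -24 -38 0 0; 1 -24 -38 0 0; 1 -25 -38 0 0; 1 0 0 0 0.175"
}}

```text
clock: 7.25
tcp_pos: [0.6056, -0.0113, 0.1293]
orientation: [0.53, 3.094, -0.003]
contact_force: [-0.7, 1.6, 0.1]
grip_width: 0.0118
```

Emit:
{"name": "carry_out", "arguments": {
  "motion": "1 0 0 0 0.175; 1 0 0 0 0.175; 1 0 0 0 0.175; 1 0 0 0 0.175; 1 0 0 0 0.175; 1 0 0 0 0.175; 1 0 0 0 0.175; 1 0 0 0 0.175"
}}

```text
clock: 8.25
tcp_pos: [0.6045, -0.0055, 0.1289]
orientation: [2.395, 2.032, 0.001]
contact_force: [0.2, -0.1, -0.0]
grip_width: -0.0
```

```bash
python3 - <<'E'
from h import *
state()
for n,(y0,y1,x0,x1),s in (("scene",(160,320,290,450),3.7),("top",(175,290,245,455),3.8)):
    im=grab_frame(n)[y0:y1,x0:x1][:,:,::-1]
    cv2.imwrite(f"pics/{n}4.png",cv2.resize(im,None,fx=s,fy=s,interpolation=cv2.INTER_CUBIC))
E
```

```text
t 8.25 TCP ledge mm [ -55.2 -232.3] z 128.9 yaw err deg (tool y vs ledge y) -90.25 tilt 0.05 F ledge [ 0.2 -0.1] -0.0 w -0.0 q [-0.57  0.55  0.65  1.85 -0.43  0.88  0.13]
```

View pics/scene4.png

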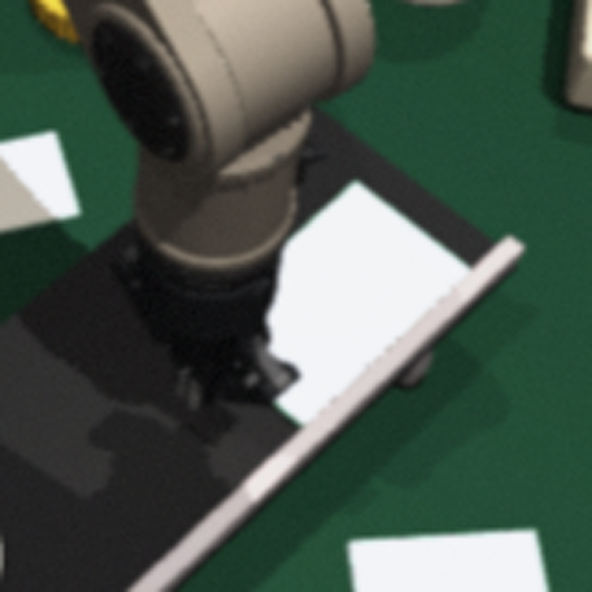

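View pics/top4.png

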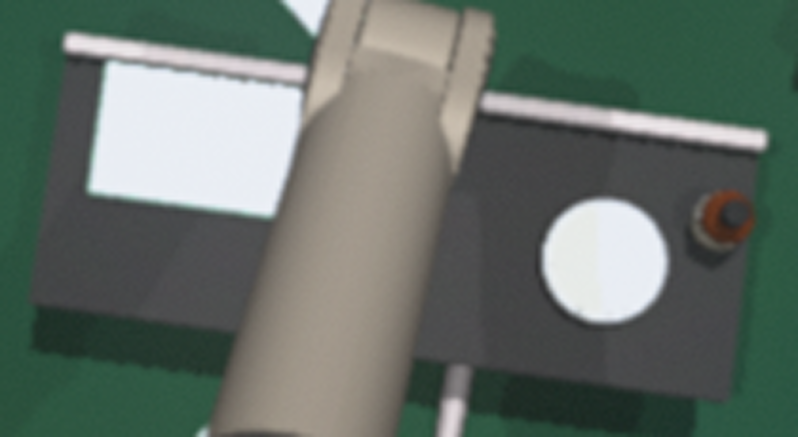

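Both pictures show the plate flush along the lip. The left end's corners are at top-crop (106,62) and (88,193), and the front-left corner is at scene-crop (356,181). The shut fingers are over the board beyond the right end.

```bash
python3 - <<'E'
from h import *
np.set_printoptions(precision=4,suppress=True)
print(inv(back("top",uncrop([(106,62),(88,193),(275,217)],245,175,3.8),.096)))
print(inv(back("scene",uncrop([(356,181),(191,329)],290,160,3.7),.096)))
E
```

```text
[[-0.0034 -0.0298]
 [-0.1021 -0.0309]
 [-0.1007 -0.1697]]
[[-0.1027 -0.0321]
 [-0.1012 -0.191 ]]
```

The plate's left end is at y ≈ -31 mm, so it needs to slide about +71 mm. I'm descending behind the right end.

Emit:
{"name": "carry_out", "arguments": {
  "motion": "1 0 0 12 0; 1 0 0 12 0; 1 0 0 8 0; 1 0 0 2.5 0; 1 0 0 2 0; 1 0 0 0 0; 1 4 0 0 0; 1 4 0 0 0"
}}

```text
clock: 9.35
tcp_pos: [0.6061, 0.0027, 0.0925]
orientation: [2.39, 2.039, 0.001]
contact_force: [-0.3, 0.1, 0.4]
grip_width: -0.0001
```

```bash
python3 -c "from h import *; state()"
```

```text
t 9.35 TCP ledge mm [ -54.9 -223.9] z 92.5 yaw err deg (tool y vs ledge y) -89.91 tilt 0.03 F ledge [-0.3  0.1] 0.4 w -0.1 q [-0.56  0.6   0.62  1.87 -0.47  0.82  0.15]
```

Emit:
{"name": "carry_out", "arguments": {
  "motion": "1 7 0 0 0; 1 7 0 0 0; 1 7 0 0 0; 1 7 0 0 0; 1 7 0 0 0; 1 7 0 0 0; 1 7 0 0 0; 1 7 0 0 0"
}}

```text
clock: 10.35
tcp_pos: [0.6147, 0.058, 0.0923]
orientation: [2.39, 2.039, 0.0]
contact_force: [-0.0, 0.3, 0.8]
grip_width: -0.0
```

```bash
python3 - <<'E'
from h import *
state()
for n,(y0,y1,x0,x1),s in (("scene",(160,320,290,450),3.7),("top",(175,290,225,435),3.8)):
    im=grab_frame(n)[y0:y1,x0:x1][:,:,::-1]
    cv2.imwrite(f"pics/{n}5.png",cv2.resize(im,None,fx=s,fy=s,interpolation=cv2.INTER_CUBIC))
E
```

```text
t 10.35 TCP ledge mm [ -55.2 -167.9] z 92.3 yaw err deg (tool y vs ledge y) -89.93 tilt 0.0 F ledge [-0.1  0.3] 0.8 w -0.0 q [-0.64  0.62  0.62  1.84 -0.47  0.83  0.06]
```

View pics/scene5.png

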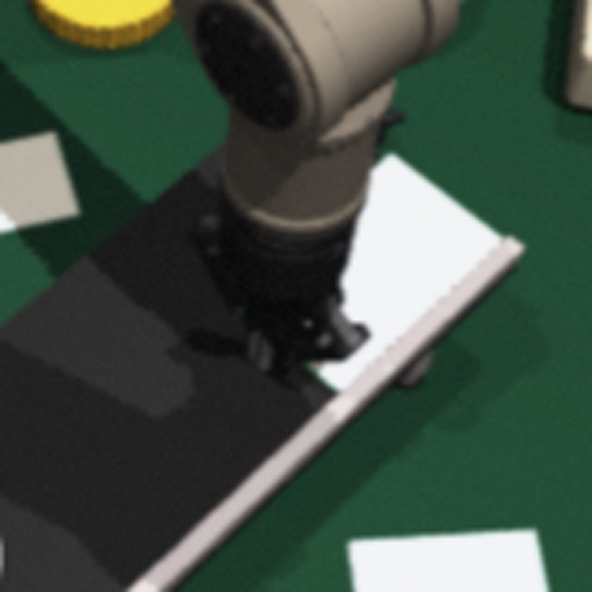

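View pics/top5.png

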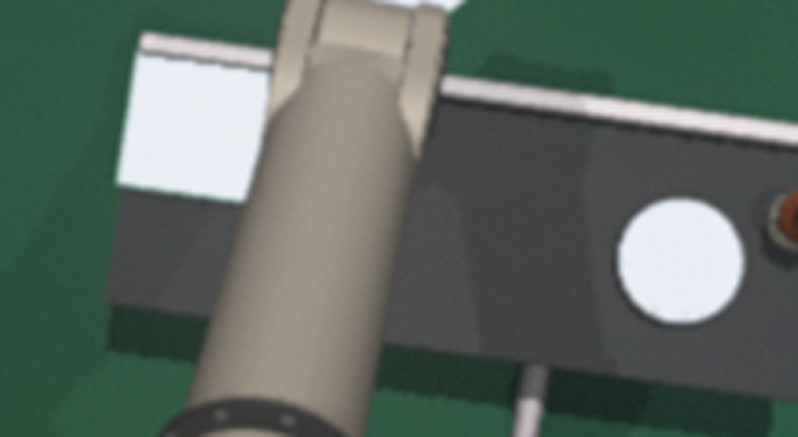

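The plate slid along the lip and its left end is now about level with the riser's end. Its corners are at top-crop (137,52) and (118,184), and scene-crop (391,154).

```bash
python3 - <<'E'
from h import *
np.set_printoptions(precision=4,suppress=True)
print(inv(back("top",uncrop([(137,52),(118,184),(243,201)],225,175,3.8),.096)))
print("riser corner",inv(back("top",uncrop([(109,303)],225,175,3.8),.09)), "lip rear",inv(back("top",uncrop([(142,33)],225,175,3.8),.106)))
print(inv(back("scene",uncrop([(391,154),(318,370)],290,160,3.7),.096)))
E
```

```text
[[-0.0006  0.0043]
 [-0.1001  0.0035]
 [-0.0999 -0.0893]]
riser corner [[-0.1875 -0.0023]] lip rear [[0.0121 0.0015]]
[[-0.1007  0.0011]
 [-0.0254 -0.1561]]
```

Leading end is at about +3 mm, consistent with the TCP (trailing end -157). It needs 37 mm more.

Emit:
{"name": "carry_out", "arguments": {
  "motion": "1 6 0 0 0; 1 6 0 0 0; 1 6 0 0 0; 1 6 0 0 0; 1 6 0 0 0; 1 5 0 0 0; 1 2 0 0 0; 1 0 0 0 0"
}}

```text
clock: 11.45
tcp_pos: [0.6205, 0.0945, 0.0923]
orientation: [-2.389, -2.039, -0.0]
contact_force: [-0.4, 0.9, 0.8]
grip_width: 0.0
```

```bash
python3 - <<'E'
from h import *
state()
for n,(y0,y1,x0,x1),s in (("scene",(140,300,310,470),3.7),("top",(175,290,225,435),3.8)):
    im=grab_frame(n)[y0:y1,x0:x1][:,:,::-1]
    cv2.imwrite(f"pics/{n}6.png",cv2.resize(im,None,fx=s,fy=s,interpolation=cv2.INTER_CUBIC))
E
```

```text
t 11.45 TCP ledge mm [ -55.2 -131. ] z 92.3 yaw err deg (tool y vs ledge y) -89.91 tilt 0.02 F ledge [-0.5  0.8] 0.8 w 0.0 q [-0.69  0.64  0.62  1.82 -0.48  0.84  0.  ]
```

View pics/scene6.png

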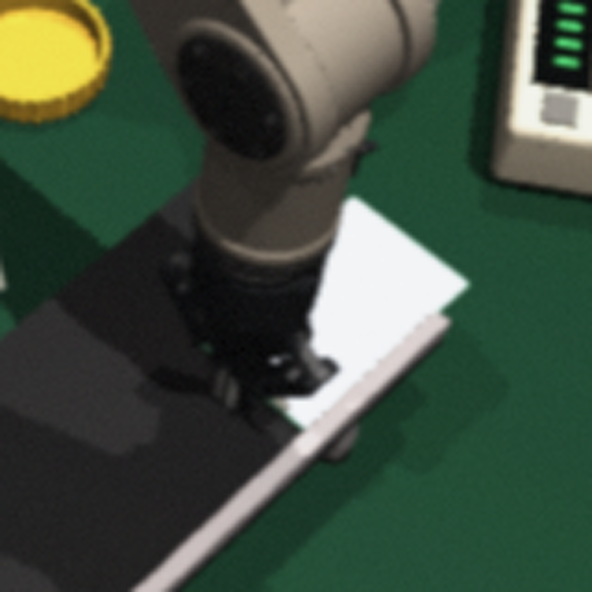

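View pics/top6.png

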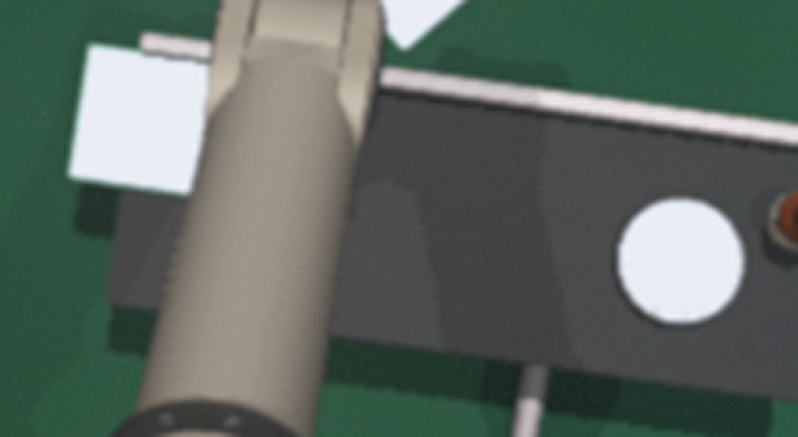

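The left end now sticks out; corners are at top-crop (89,43) and (69,177), and scene-crop (352,196) and (470,284). I'm backing off straight, rising and clearing the view before measuring the whole plate.

Emit:
{"name": "carry_out", "arguments": {
  "motion": "1 -8 0 0 0; 1 -8 0 0 0; 1 -4 0 -15 0; 1 -10 0 -30 0; 1 -30 -20 -35 0; 1 -40 -20 -30 0; 1 -40 -30 0 0; 1 -40 -30 0 0"
}}

```text
clock: 12.55
tcp_pos: [0.4927, -0.0695, 0.2036]
orientation: [2.39, 2.038, 0.003]
contact_force: [0.1, -0.5, 0.2]
grip_width: -0.0002
```

```bash
python3 - <<'E'
from h import *
state()
for n,(y0,y1,x0,x1),s in (("scene",(140,300,310,470),3.7),("top",(175,290,225,435),3.8)):
    f=grab_frame(n)[:,:,::-1]; cv2.imwrite(f"pics/{n}7full.png",f)
    im=f[y0:y1,x0:x1]
    cv2.imwrite(f"pics/{n}7.png",cv2.resize(im,None,fx=s,fy=s,interpolation=cv2.INTER_CUBIC))
E
```

```text
t 12.55 TCP ledge mm [-155.4 -313.2] z 203.6 yaw err deg (tool y vs ledge y) -89.97 tilt 0.13 F ledge [ 0.2 -0.5] 0.2 w -0.2 q [-0.65  0.27  0.8   2.04 -0.24  0.92  0.12]
```

View pics/scene7.png

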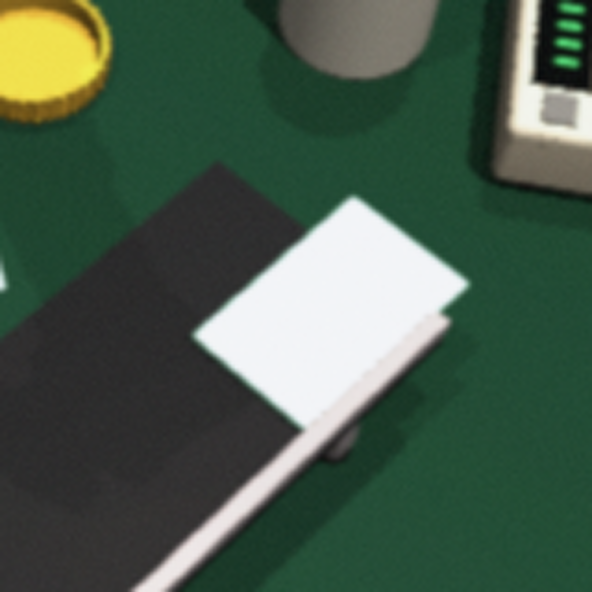

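View pics/top7.png

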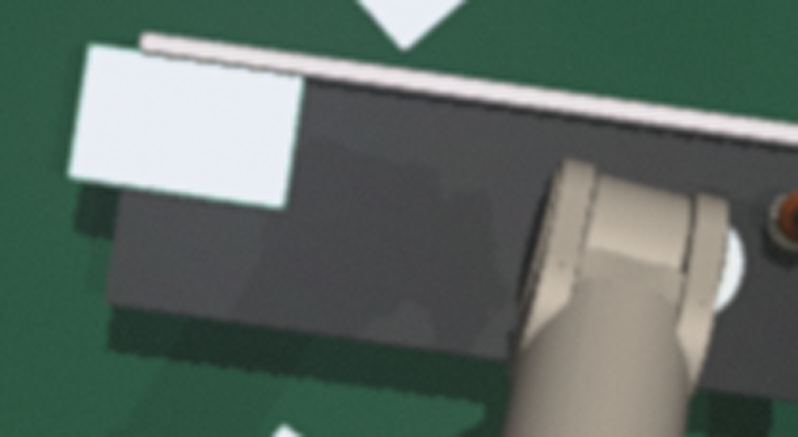

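The whole plate is in view, flat along the lip. Corners are at top-crop (89,43), (303,77), (285,208), (69,177) and scene-crop (352,196), (470,284), (192,335).

```bash
python3 - <<'E'
from h import *
np.set_printoptions(precision=1,suppress=True)
t=inv(back("top",uncrop([(89,43),(303,77),(285,208),(69,177)],225,175,3.8),.096))*1000
s=inv(back("scene",uncrop([(470,284),(352,196),(192,335)],310,140,3.7),.096))*1000
print(t,"\ncentre",t.mean(0),"\n",s,"centre",(s[0]+s[2])/2)
a=lambda d:np.degrees(np.arctan2(-d[0],d[1]))
print("ang top front",a(t[3]-t[2]),"rear",a(t[0]-t[1]),"left end",a(t[0]-t[3])+90,"scene front",a(s[1]-s[2]))
print("riser refs top",inv(back("top",uncrop([(109,303)],225,175,3.8),.09))*1000,inv(back("top",uncrop([(142,33)],225,175,3.8),.106))*1000,
 "scene",inv(back("scene",uncrop([(218,163)],310,140,3.7),.09))*1000,inv(back("scene",uncrop([(451,323)],310,140,3.7),.106))*1000)
E
```

```text
[[   1.2   40.5]
 [  -2.1 -120.1]
 [-100.8 -120.7]
 [-100.    40. ]] 
centre [-50.4 -40.1] 
 [[  -0.5   38.1]
 [-101.4   38.2]
 [-102.3 -120.5]] centre [-51.4 -41.2]
ang top front -0.28493935231093226 rear -1.1640183141701919 left end 0.2916181055273057 scene front -0.3255318972954238
riser refs top [[-187.5   -2.3]] [[12.1  1.5]] scene [[-187.2   -1.7]] [[12.2 -1.2]]
```

```bash
python3 - <<'E'
import cv2,numpy as np
a,b=cv2.imread("pics/top0.png"),cv2.imread("pics/top7full.png")
cv2.imwrite("pics/cmp.png",np.hstack([cv2.resize(i[120:420,100:600],(400,240)) for i in (a,b)]))
E
```

```text
(no output)
```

View pics/cmp.png

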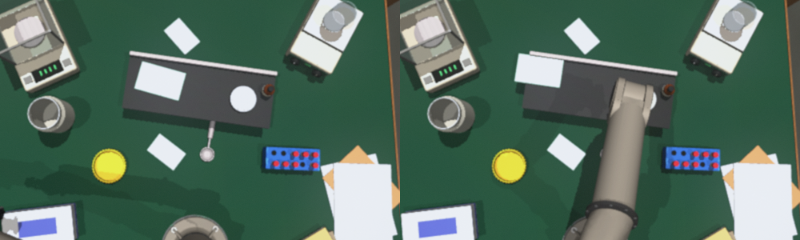

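The before/after pair shows the jar (50,115), lid (109,166), rack (292,160), bottle (267,90) and dish in their original places; the arm hides the scoop. The arm touches nothing, so I'm handing in.

```bash
python3 -c "
from bench import r
print(r.hand_in()); o=r.get_obs(); print(o['clock'],o['contact_force'])"
```

```text
the job is handed in; nothing more can be done
None
the job is handed in; nothing more can be done
```

The plate is flat against the rear lip and sticks out about 40 mm past the riser's left end; I handed the job in at about 12.7 s. I pushed it square against the lip with both fingers open, feeling about 4 N of contact. I then slid it left along the lip with the shut fingertips on its right end, backed off and raised the arm clear.

- **Position:** the top camera put the plate's centre at (-50.4, -40.1) mm in the ledge frame and the scene camera at (-51.4, -41.2) mm. They disagree by about 1 mm.
- **Squareness:** the front edge read 0.3° off square in both cameras. The rear edge in the top view read 1.2°, probably a pixel-reading error and still within the limit.
- **Bystanders:** the before/after pictures show no shift of the jar, lid, rack or bottle. The arm partly hid the dish and fully hid the scoop in the last top view, so those two were not checked by picture. The fingers stayed well clear of both, and no stray force showed up in the readings.

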